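# Fit the spacer sleeve on the pack fixture's tie shaft and lock the keeper over it

### The job

Swing the keeper arm of the battery-pack fixture well clear of the upright tie shaft, slide the longer of the two white spacer sleeves down over the shaft until it sits fully home on the plate, guiding it all the way down rather than letting it drop, then swing the keeper fully back to its stop over the sleeve. Leave the short sleeve and everything else on the bench where it is.

Things in the scene. Friction and masses are not known exactly. Their poses are not given: they have to be found in the camera images.
- shaft_seat (a point): Fixed. Where the steel tie shaft meets the top face of the fixture's white base plate (20 mm above the bench). Its frame is the fixture's: z up along the shaft; the keeper's pillar stands at +x of it, the keeper opens to its +y side.
- fixture: Fixed battery-pack fixture: white perforated plate on the bench, 215 x 160 x 20 mm. Origin: on the bench, on the shaft axis; axes as shaft_seat. The plate reaches from 73 mm on the -x side of the shaft to 142 mm on the +x side, and 80 mm to each side in y. Three fixed upright cells (18 mm diameter, 65 mm tall on the plate) stand on each side at x = 75, 100 and 125 mm, y = +55 and -55 mm.
- shaft_tip (a point): Fixed. Centre of the flat top of the upright steel shaft, 75 mm above shaft_seat. The shaft is 24 mm in diameter; its top 8 mm taper to 16 mm diameter.
- long_sleeve: The sleeve to fit: plain white plastic tube standing upright, 80 mm long, outside diameter 46 mm, bore 27 mm (1.5 mm clearance all round on the shaft), about 0.12 kg. Origin: centre of its underside; z along its axis. Either sleeve can be in either place.
- short_sleeve: The sleeve to leave alone: same tube but only 50 mm long, standing upright. Origin: centre of its underside.
- keeper (a joint): Angle of the keeper, rad: 0 = closed against its stop, the arm straight over the shaft; grows as it swings open, clockwise seen from above, to 1.6 at its other stop. It has light friction (about 1 N at the knob) and stays where it is left. It begins lying over the shaft.
- keeper_hinge (a point): Fixed. On the keeper's vertical hinge axis, 95 mm from the shaft axis on the fixture's +x side, on top of a 30 mm diameter pillar, at the height of the arm's underside (105 mm above the bench; 5 mm above the top of a long sleeve that is home). The hub on it reaches 24 mm higher.
- keeper_knob (a point): On the keeper: a black upright round knob, 22 mm in diameter, 55 mm tall, on the free end of the arm, 135 mm from the hinge axis. The point is on the knob's axis, 35 mm above the arm's top face and 20 mm below the knob's top (152 mm above the bench). The arm is a dark steel bar 26 mm wide and 12 mm thick that ends 17 mm beyond the knob's axis.
- tape_roll: Bystander: brown cardboard roll core lying flat, 100 mm diameter, 48 mm tall. Origin: centre of its underside.
- cell_tray: Bystander: small white tray, 100 x 80 x 35 mm, with three upright cells reaching 70 mm (terminals 72 mm). Origin: centre of its underside.
- multimeter: Bystander: grey multimeter lying flat, 150 x 80 x 35 mm. Origin: centre of its underside.
- screwdriver: Bystander: screwdriver 190 mm long and at most about 30 mm thick, lying to the right of the sleeves. Origin: at bench height under its middle, x along it.
There are look-alikes about, which are no part of the job. What is shaped like the long_sleeve but black or orange is not meant.

How it is judged (in metres and radians):
On the way, in this order (a step that is already met when the one before it is completed fails the run):
1. the keeper is swung clear of the shaft (more than 0.5 rad open) (value of joint keeper above 0.5 rad), for 0.2 s.
2. the long sleeve sits fully home on the plate, around the shaft (distance between long_sleeve and shaft_seat below 0.004 m and angle between long_sleeve's own z axis and vertical below 0.06 rad), for 0.2 s.
At the end, for the whole second after the job is handed in: The long sleeve is at rest around the shaft, its underside within 4 mm of the seat and its axis within 0.06 rad of vertical; the keeper is back within 0.08 rad of its closed stop, over the sleeve; the short sleeve and the other things on the bench stand within 30 mm of where they began (all of step 2 and value of joint keeper below 0.08 rad and linear speed of long_sleeve below 0.02 m/s and distance of each of short_sleeve, tape_roll, cell_tray, multimeter, screwdriver from where it was at the start of the episode below 0.03 m); the robot touches nothing.
It fails at once if the sleeve is dropped down the shaft (faster than 0.4 m/s while around it) (horizontal distance between long_sleeve and shaft_seat below 0.015 m and z of long_sleeve in the frame of shaft_seat below 0.08 m and linear speed of long_sleeve above 0.4 m/s).
It fails at once if the short sleeve or another bystander is moved by more than 30 mm (distance of any of short_sleeve, tape_roll, cell_tray, multimeter, screwdriver from where it was at the start of the episode above 0.03 m).
It also fails if it takes over 72 s, if anything falls off the work surface, if the arm or the gripper's body presses on something with over 40 N, if the wrist force passes 120 N, or if a joint passes its speed limit or range.

### The arm

A 6-joint arm with a two-finger parallel gripper is mounted at the origin on the work surface. World frame = base frame: x ahead of the robot, y to its left, z up, the work surface at z = 0. Lengths are in mm, angles in degrees, forces in N, time in s.
With the tool pointing down it reaches from about 350 to 850 mm from the base axis. Payload 8.1 kg.
Tool frame: the origin (TCP) lies midway between the tips of the shut fingers; the grasp point (between the pads) lies 19 mm behind it (r.grasp_offset is the distance from the TCP to the grasp point, in mm); z points along the fingers, x is the direction in which the jaws open and shut, and the axes are right-handed (so a half turn about z gives the same grasp; the last joint's range is limited). The gripper opens to 85 mm and grips with 20 to 120 N. Pads are 22 mm wide; open, the fingers measure 114 mm over their backs; the gripper's body (76 mm by 85 mm) begins 54 mm behind the grasp point. The pads swing forward as they close: fully open they stand 13 mm farther back than shut.
Start: joints at [63.747, 7.471, 85.268, -0, 87.261, -4.893], TCP at [218.514, 558.8, 231.292] pointing down, gripper open.
Joint ranges: [-169.43, 169.43], [-51.17, 129.36], [1.28, 143.12], [-76.62, 256.62], [0, 156.53], [-152.29, 152.29]. Speed limits (degrees/s): [136.94, 136.94, 159.86, 180, 180, 180].

### API

Orientations are given as [roll, pitch, yaw] about the fixed x, y, z axes, in that order (R = Rz(yaw) Ry(pitch) Rx(roll)).
In Python, from bench import r, optics, hand_in gives the robot as it stands.
- The arm moves only by the shell command python3 -m pendant 'ROWS' [FORCE]. ROWS is JSON, a list of rows, each a list of 5 numbers: the opening, from 0 (shut) to 1 (fully open), then the shift along the tool's x, y, z in mm, then the turn about the tool's z in degrees. A call has 1 to 10 rows; each row shifts and turns the commanded pose from where the row before left it, along the tool's axes as they then stand; what a row does not reach is not made up. A row lasts 1/10 s, in which the tool goes at most 50 mm and 8.59 degrees, less where a joint would pass 70% of its speed; a pose out of reach is approached as far as the arm can. A call with a gripper value outside its range is refused whole. The fingers move at their own pace and stop on an object; FORCE is the grip in N (left out, the last holds). Time passes only in rows, so rows that do not move let the fingers close. It gives the time, the measured TCP pose, the force and the opening at its end, in the units of the state.
- r.sense(): the state, without advancing time (a new reading comes with each control period).
- optics.snapshot(name): name is "scene" or "top" or "wrist"; returns (picture, depth): 420x560x3 uint8, blue, green, red; 420x560 float32, mm along the optical axis (not along the pixel's ray), 0 where there is no reading.
- optics.camera_params(name): a dict with "camera_matrix" (3x3 intrinsics, pixels), "k1" (the pictures are not rectified: a ray, as slopes to the right and down, at radius r is drawn at 1 + k1 r^2 times it, then the intrinsics apply), "eye" and "orientation" of the camera in the world. Camera axes: x right, y down, z forward; pixel columns grow to the right and rows downward; lengths in mm; the calibration is good to about 2 mm. A picture is of the moment at which its call begins: read the wrist's pose just before it. camera_params takes no time and is no camera call; for the wrist camera it gives the pose at the moment of the call.
- hand_in(): hands the job in, once; it reports no verdict.
Trained networks look in the newest picture that a camera, given by its name, has taken for a name from the list of things; names that differ only in an ending like _2 or _b are one class to them, and where a whole thing is asked for, a point or a joint stands for the part that bears it (a point fixed in the world has none). Each returns a list of dicts, best first, with "score" (0 to 1); they miss things now and then, are a little off and sometimes report something else, mostly with a low value. They report only what shows in the picture. A call takes as long as a camera call. They do not tell look-alikes from the thing itself.
- optics.search_frame(camera, query): "at" ([x, y, z] in mm, in world coordinates, good to about 4 mm: the middle of the surface that is visible of it).
The state is a dict: "time": time; "joint_pos": joint angles; "qd": joint speeds; "joint_efforts": joint torques, N m; "tool_pos": TCP position; "tcp_rot": TCP orientation; "ft_force": force on the tool from outside, world axes, zero at the start; "wrist_torque": the same for the moment, N m; "finger_gap": finger opening in mm.
Only numpy, scipy, OpenCV 4.12 (cv2) and the standard library are available. Lean on these libraries where they do the work, as an engineer would, in place of code of your own. Each camera call takes 0.05 s, during which the arm holds its last target. There are 200 camera calls.

## Working session

There is one attempt and no reset: what is moved stays moved. The work goes in short steps, Python scripts to look and compute and a shell command to move; the robot and the scene stay as the last step left them, time stands still between calls to the robot, and variables do not carry over. Pictures are saved under pics/ and viewed, about 8 in all and at most 12, crops included, and the job is handed in when it is done.

```bash
mkdir -p pics
cat > h.py <<'E'
import numpy as np, cv2, json
from bench import r, optics
from scipy.spatial.transform import Rotation as R
def rot(o):
    o=np.array(o,float)
    return o if o.shape==(3,3) else R.from_euler('xyz',o,degrees=True).as_matrix()
def cloud(name):
    p=optics.camera_params(name); img,d=optics.snapshot(name)
    K=np.array(p['camera_matrix']);h,w=d.shape
    u,v=np.meshgrid(np.arange(w),np.arange(h))
    D=np.array([p['k1'],0,0,0,0.])
    xy=cv2.undistortPoints(np.stack([u,v],-1).reshape(-1,1,2).astype(np.float32),K,D).reshape(h,w,2)
    P=np.dstack([xy[...,0]*d,xy[...,1]*d,d])@rot(p['orientation']).T+np.array(p['eye'])
    P[d==0]=np.nan
    return img,P
E
python3 - <<'E'
from h import *
print(r.sense()); 
for n in('scene','top'):
    p=optics.camera_params(n);print(p)
    img,P=cloud(n);cv2.imwrite(f'pics/{n}0.png',img);np.save(f'pics/{n}0.npy',P)
    for q in ['long_sleeve','short_sleeve','keeper_knob','shaft_tip','keeper_hinge','fixture','tape_roll','cell_tray','multimeter','screwdriver']:
        print(n,q,[(np.round(x['at']),round(x['score'],2)) for x in optics.search_frame(n,q)])
E
```

```text
{'time': 0.0, 'joint_pos': array([ 6.37486999e+01,  7.51443555e+00,  8.53313455e+01,  4.26889764e-04,
        8.72623433e+01, -4.89544545e+00]), 'qd': array([ 0.06015745,  0.08055825, -0.0589634 , -0.02060294,  0.00519594,
       -0.00638864]), 'joint_efforts': array([ 5.64961065e-04, -5.69388270e+01, -5.00559676e+01, -1.21828930e-04,
        1.45654759e-02,  3.17955266e-05]), 'tool_pos': array([218.24294575, 558.28990667, 230.23165448]), 'tcp_rot': array([-1.79990348e+02,  1.07693570e-01,  6.86441336e+01]), 'ft_force': array([0.53479995, 0.24649389, 0.17771618]), 'wrist_torque': array([ 0.03286702, -0.01641184,  0.01102448]), 'finger_gap': 85.05726961389112}
{'camera_matrix': array([[402.33998851,   0.        , 272.94456176],
       [  0.        , 402.33998851, 208.3253507 ],
       [  0.        ,   0.        ,   1.        ]]), 'k1': -0.047831879002740885, 'eye': array([969.41573557, 425.72573308, 909.68987317]), 'orientation': array([-141.52526137,   -0.22551348,  134.20220381])}
scene long_sleeve [(array([ 428., -177.,   58.]), 0.8), (array([ 462., -254.,   58.]), 0.73), (array([ 
[... 1053 characters left out ...]
 0.69), (array([ 450., -264.,   78.]), 0.62), (array([ 532., -248.,   78.]), 0.5)]
top short_sleeve [(array([ 512., -166.,   51.]), 0.66)]
top keeper_knob [(array([511.,  25., 118.]), 0.6)]
top shaft_tip [(array([507.,  15.,  20.]), 0.75)]
top keeper_hinge [(array([509.,   9.,  21.]), 0.56)]
top fixture [(array([508.,  12.,  22.]), 0.78), (array([ 677., -174.,   48.]), 0.33)]
top tape_roll [(array([ 675., -174.,   49.]), 0.87), (array([ 651., -346.,   16.]), 0.7)]
top cell_tray [(array([ 650., -345.,   14.]), 0.97)]
top multimeter [(array([482., 420.,  37.]), 0.78), (array([ 493., -362.,   74.]), 0.34), (array([509.,  18.,  22.]), 0.27)]
top screwdriver [(array([ 510., -463.,   23.]), 0.74)]
```

Run:
```python
import cv2,numpy as np
a=cv2.imread('pics/top0.png')[60:330,60:510];cv2.imwrite('pics/t.png',cv2.resize(a,(800,480),interpolation=cv2.INTER_CUBIC))
```

```text
(no output)
```

View pics/t.png

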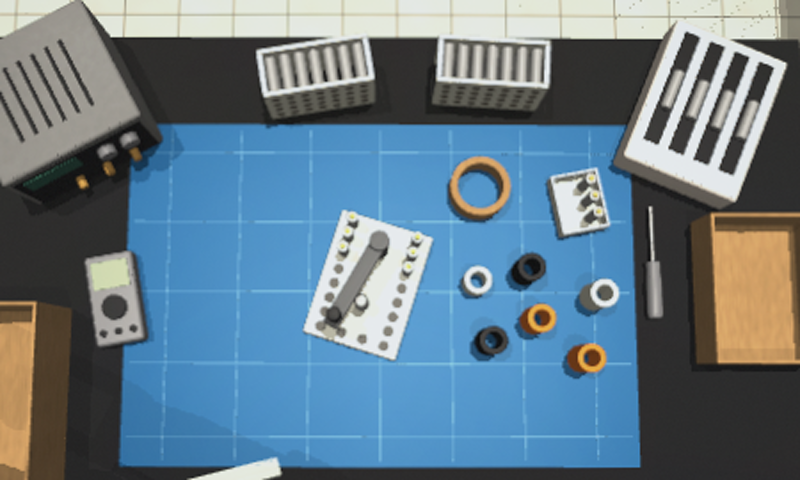

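View pics/scene0.png

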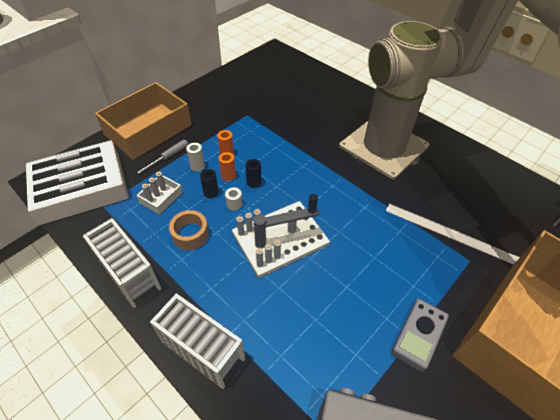

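Run:
```python
import cv2,numpy as np
for n in('top','scene'):
    P=np.load(f'pics/{n}0.npy');img=cv2.imread(f'pics/{n}0.png')
    x,y,z=P[...,0],P[...,1],P[...,2]
    reg=(x>360)&(x<680)&(y>-130)&(y<140)
    def rep(l,m):
        m=m.astype(np.uint8);k,lab,st,c=cv2.connectedComponentsWithStats(m)
        for i in range(1,k):
            if st[i,4]>=6:
                q=P[lab==i];print(n,l,st[i,4],c[i].round(),np.median(q,0).round(1),'mid',((q.min(0)+q.max(0))/2).round(1),'ext',(q.max(0)-q.min(0)).round())
    rep('knobtop',reg&(z>164)&(z<180)); rep('hub',reg&(z>123)&(z<135)); rep('tip',reg&(z>88)&(z<99)); rep('arm',reg&(z>112)&(z<121)); rep('cells',reg&(z>78)&(z<88))
    m=reg&(z>15)&(z<25)&(img.min(2)>0)
    q=P[m]; 
    print(n,'plate',cv2.minAreaRect(q[:,:2].astype(np.float32)),np.median(q[:,2]))
    w=(x>330)&(x<620)&(y>-420)&(y<-120)
    rep('tubes',w&(z>74)&(z<90)); rep('short',w&(z>44)&(z<56))
im=cv2.imread('pics/scene0.png')[110:230,130:310];cv2.imwrite('pics/c.png',cv2.resize(im,None,fx=4,fy=4,interpolation=cv2.INTER_CUBIC))
```

```text
top knobtop 52 [247. 236.] [452.3  60.1 171.7] mid [452.4  61.3 170.6] ext [19. 19. 10.]
top hub 105 [273. 195.] [567.5  -8.3 128.4] mid [568.   -6.9 128.9] ext [32. 30. 11.]
top tip 7 [288. 210.] [530.1 -50.7  89.4] mid [530.1 -50.8  89.7] ext [ 6. 11.  3.]
top tip 44 [262. 228.] [478.5  20.9  93.4] mid [477.7  20.9  93.5] ext [20. 20. 11.]
top arm 367 [259. 219.] [504.1  30.3 116.7] mid [498.1  31.4 116.5] ext [131.  96.   9.]
top cells 24 [257. 181.] [613.7  37.3  84.6] mid [614.   36.   84.1] ext [13. 14.  8.]
top cells 27 [254. 189.] [590.4  45.7  85.8] mid [589.2  44.4  83.6] ext [15. 15.  8.]
top cells 25 [294. 193.] [579.6 -68.   84.4] mid [579.8 -68.1  83.1] ext [16. 17.  9.]
top cells 28 [252. 198.] [565.   51.2  84.8] mid [564.9  51.4  83. ] ext [17. 17.  8.]
top cells 26 [292. 201.] [556.3 -62.2  84.9] mid [556.5 -60.9  83.6] ext [18. 14.  9.]
top cells 22 [289. 209.] [533.4 -53.7  85.2] mid [532.1 -52.4  84.3] ext [15. 14.  7.]
top plate ((554.9259033203125, -4.4342803955078125), (166.65292358398438, 312.002197265625), 70.29976654052734) 19.963266832892486
top tubes 135 
[... 2469 characters left out ...]
.2 -249.2   79.2] ext [45. 47. 10.]
scene short 41 [226. 145.] [ 403.2 -324.8   50.4] mid [ 391.2 -335.3   49.9] ext [40. 34. 12.]
scene short 40 [197. 158.] [ 502.1 -346.7   49.4] mid [ 497.9 -354.6   49.6] ext [33. 28. 11.]
scene short 41 [227. 168.] [ 467.8 -248.3   49.8] mid [ 456.1 -259.    50.2] ext [38. 33. 11.]
scene short 41 [253. 175.] [ 433.1 -171.7   50.6] mid [ 423.9 -184.4   50.1] ext [35. 37. 12.]
scene short 6 [208. 177.] [ 527.2 -260.4   54.3] mid [ 526.6 -260.5   53. ] ext [13.  7.  5.]
scene short 45 [210. 185.] [ 545.2 -231.8   49.9] mid [ 536.9 -240.2   49.8] ext [40. 30. 11.]
scene short 123 [232. 194.] [ 520.6 -165.4   48.7] mid [ 518.3 -167.4   48.5] ext [46. 47.  9.]
```

View pics/c.png

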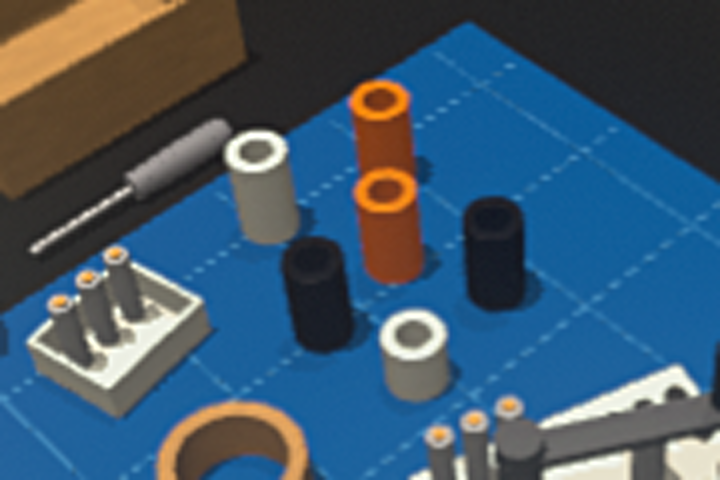

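Candidates for the 80 mm tube in the scene picture: white (194,148), orange (225,135) and (226,158), and black (208,175) and (252,165). The white one at (194,148), world about (492,-366), fits because it is white and 80 mm tall, and the crop confirms it. The white one at (232,194) is the short sleeve. The keeper is about 12° open, with the knob at (453,61) and the shaft at about (479,22).

I'll cage the knob first.

```bash
python3 -m pendant '[[0.5,-34,36,0,0],[0.5,-34,36,0,0],[0.5,-34,36,0,0],[0.5,-34,36,0,0],[0.5,-34,36,0,0],[0.5,-34,36,0,0],[0.5,-34,36,0,0],[0.5,-34,36,0,0],[0.5,-34,36,0,0],[0.5,-34,36,0,0]]' 20
```

```text
time: 2.1
tool_pos: [430.5, 109.1, 231.7]
tcp_rot: [179.9, -0.0, 68.6]
ft_force: [1.1, 0.5, -0.2]
finger_gap: 42.7
```

```bash
python3 -m pendant '[[0.5,-18.5,19,0,4.3],[0.5,-18,20,0,4.3],[0.5,0,0,0,0]]'
python3 - <<'E'
from h import *
print(r.sense()['tool_pos'],r.sense()['tcp_rot'])
img,P=cloud('wrist');cv2.imwrite('pics/w1.png',img)
print(optics.search_frame('wrist','keeper_knob'),optics.search_frame('wrist','shaft_tip'))
q=P[(P[...,2]>164)&(P[...,2]<176)&(np.abs(P[...,0]-453)<40)&(np.abs(P[...,1]-61)<40)];print(len(q),(q.min(0)+q.max(0))/2,np.ptp(q,axis=0))
E
```

```text
time: 2.4
tool_pos: [452.0, 59.3, 231.4]
tcp_rot: [179.9, 0.0, 59.7]
ft_force: [-0.5, -0.0, 0.4]
finger_gap: 42.8
[452.01209365  59.28227319 231.39804297] [1.79947427e+02 3.23233125e-02 5.97097180e+01]
[{'at': [484.0, 19.2, 21.4], 'score': 0.67}, {'at': [501.0, 27.9, 117.8], 'score': 0.56}] [{'at': [484.3, 18.4, 22.9], 'score': 0.66}, {'at': [500.1, 25.4, 115.2], 'score': 0.33}]
680 [451.46132112  60.89036597 169.06844159] [21.13105237 21.91259394  9.8300457 ]
```

View pics/w1.png

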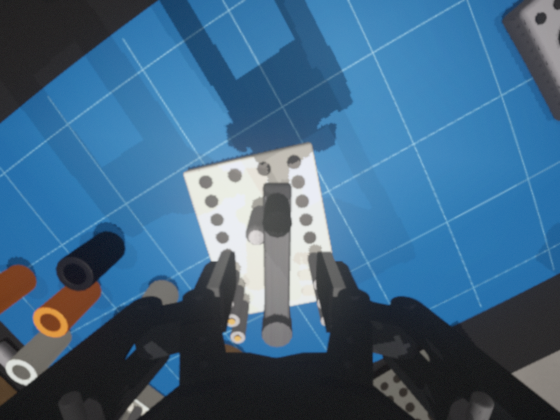

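The wrist view shows the knob at (278,208), centred between the fingers, with the arm running to the hub at (277,330) and the shaft at (257,222). I'll go down and swing it.

```bash
python3 -m pendant '[[0.5,1,0,40,0],[0.5,0,0,40,0],[0.42,0,0,18,0],[0.4,0,0,0,0]]' && python3 -m pendant '[[0.4,16.5,1,0,7],[0.4,16.5,1,0,7],[0.4,16.5,1,0,7],[0.4,16.5,1,0,7],[0.4,16.5,1,0,7],[0.4,16.5,1,0,7],[0.4,16.5,1,0,7],[0.4,16.5,1,0,7],[0.4,16.5,1,0,7],[0.4,16.5,1,0,7]]'
```

```text
time: 2.95
tool_pos: [448.7, 64.0, 129.9]
tcp_rot: [-179.7, 0.2, 60.2]
ft_force: [-0.4, 0.5, 0.5]
finger_gap: 34.2
time: 3.95
tool_pos: [593.3, 130.2, 135.2]
tcp_rot: [-180.0, -0.1, -10.1]
ft_force: [-0.1, -0.4, 0.0]
finger_gap: 34.0
```

```bash
python3 -m pendant '[[0.5,0,0,-35,0],[0.5,0,0,-40,0],[0.7,0,0,-40,-8.3],[1,0,0,0,-8.3],[1,0,0,0,-8.3],[1,0,0,0,-8.3],[1,0,0,0,-8.3],[1,0,0,0,-8.3],[1,0,0,0,-8.3],[1,0,0,0,-8.3]]' && python3 -m pendant '[[1,0,0,0,-8.3],[1,0,0,0,-8.3],[1,0,0,0,0]]'
```

```text
time: 4.95
tool_pos: [592.6, 129.9, 250.6]
tcp_rot: [179.9, -0.1, 56.9]
ft_force: [1.2, -0.0, -0.7]
finger_gap: 85.6
time: 5.25
tool_pos: [592.6, 129.7, 250.3]
tcp_rot: [179.9, -0.1, 73.3]
ft_force: [0.1, -0.3, 0.3]
finger_gap: 85.2
```

```bash
python3 -m pendant '[[1,-45,4,0,0],[1,-45,4,0,0],[1,-45,4,0,0],[1,-45,4,0,0],[1,-45,4,0,0],[1,-45,4,0,0],[1,-45,4,0,0],[1,-45,4,0,0],[1,-45,4,0,0],[1,-45,4,0,0]]' && python3 -m pendant '[[1,-27,3,0,0],[1,-27,3,0,0],[1,0,0,0,0]]'
python3 - <<'E'
from h import *
s=r.sense();print(s['tool_pos'],s['tcp_rot'])
img,P=cloud('wrist');cv2.imwrite('pics/w2.png',img)
d=np.hypot(P[...,0]-492,P[...,1]+366)
for lo,hi in((74,84),):
    q=P[(P[...,2]>lo)&(P[...,2]<hi)&(d<45)];print(len(q),(q.min(0)+q.max(0))/2,np.ptp(q,axis=0),cv2.minEnclosingCircle(q[:,:2].astype(np.float32)))
for n in('top','scene'):
    img,P=cloud(n);cv2.imwrite(f'pics/{n}1.png',img)
    x,y,z=P[...,0],P[...,1],P[...,2]
    for l,m in(('knob',(z>164)&(z<178)&(y>0)&(y<250)&(x>400)),('tip',(z>87)&(z<99)&(abs(x-479)<22)&(abs(y-22)<22))):
        q=P[m]; print(n,l,len(q),((q.min(0)+q.max(0))/2).round(1) if len(q) else '',np.ptp(q,axis=0).round() if len(q) else '')
E
```

```text
time: 6.25
tool_pos: [499.3, -314.8, 249.9]
tcp_rot: [179.9, 0.0, 72.8]
ft_force: [0.5, 0.2, 0.7]
finger_gap: 85.3
time: 6.55
tool_pos: [488.6, -369.7, 249.3]
tcp_rot: [179.9, 0.1, 72.6]
ft_force: [0.6, 1.2, -0.7]
finger_gap: 85.8
[ 488.61000856 -369.68999879  249.31632214] [1.79941603e+02 8.65300164e-02 7.26327996e+01]
917 [ 491.89457785 -367.70139223   77.69762144] [45.28352245 45.04962826  7.28121298] ((492.1996154785156, -367.7402648925781), 22.956802368164062)
top knob 53 [587.2 126.4 170.9] [21. 19. 12.]
top tip 40 [477.4  20.9  93.2] [20. 20. 11.]
scene knob 76 [590.4 127.8 169.9] [21. 20. 11.]
scene tip 51 [482.   22.8  92.3] [20. 20. 10.]
```

View pics/w2.png

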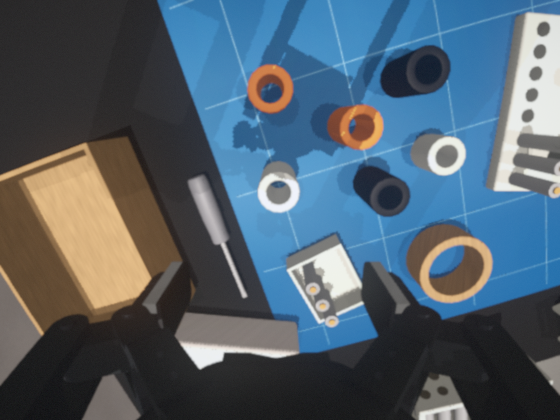

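The wrist view shows the white long sleeve at (279,185), with the screwdriver clear at (215,235). The keeper knob is now at (589,127), about 80° open. I'll go down and grasp.

```bash
python3 -m pendant '[[1,3,2.5,40,0],[1,0,0,45,0],[1,0,0,45,0],[1,0,0,40,0],[1,0,0,30,0],[1,0,0,13,0],[1,0,0,0,0]]' && python3 -m pendant '[[0,0,0,0,0],[0,0,0,0,0],[0,0,0,0,0],[0,0,0,0,0],[0,0,0,0,0],[0,0,0,0,0]]' 45
```

```text
time: 7.4
tool_pos: [491.9, -362.6, 33.6]
tcp_rot: [-179.8, -0.1, 73.1]
ft_force: [0.5, 0.5, 0.1]
finger_gap: 85.4
time: 8.0
tool_pos: [494.0, -365.9, 38.0]
tcp_rot: [179.8, 0.1, 73.0]
ft_force: [-0.7, 1.5, 6.7]
finger_gap: 44.9
```

```bash
python3 -m pendant '[[0,0,0,-8,0],[0,0,0,-20,0],[0,0,0,-35,0],[0,0,0,-35,0],[0,0,0,-30,0],[0,0,0,-12,0],[0,0,0,0,0]]'
python3 - <<'E'
from h import *
def rd():
    S=[r.sense()['tool_pos'] for _ in range(5)];return np.mean(S,0),r.sense()['tcp_rot'],r.sense()['ft_force'],r.sense()['finger_gap']
print(rd())
for n in('wrist','top','scene'):
    img,P=cloud(n)
    cv2.imwrite(f'pics/{n}2.png',img)
    d=np.hypot(P[...,0]-492,P[...,1]+367)
    m=(P[...,2]>120)&(P[...,2]<225)&(d<40)&(img.min(2)>110)
    q=P[m];
    if len(q): print(n,len(q),q.min(0).round(1),q.max(0).round(1),np.histogram(q[:,2],bins=range(120,230,5))[0])
E
```

```text
time: 8.7
tool_pos: [493.7, -365.7, 178.2]
tcp_rot: [179.7, 0.1, 73.0]
ft_force: [0.3, -0.5, -1.8]
finger_gap: 44.7
(array([ 493.6990035 , -365.7462392 ,  178.19173497]), array([1.79743446e+02, 1.16498452e-01, 7.30334733e+01]), array([ 0.29160758, -0.5023989 , -1.77661603]), 44.72311621601026)
wrist 13326 [ 469.3 -397.1  141. ] [ 515.5 -334.3  221.4] [   0    0    0    0   91  142  159  176  185  212  216  323  440  589
  679  805  870 1015 1133 5081 1210]
scene 4 [ 511.1 -362.8  214.5] [ 514.3 -356.6  217. ] [0 0 0 0 0 0 0 0 0 0 0 0 0 0 0 0 0 0 1 3 0]
```

```bash
python3 -m pendant '[[0,15,-5,0,0],[0,35,-12,0,0],[0,42,-15,0,0],[0,47,-16,0,0],[0,47,-16,0,0],[0,47,-16,0,0],[0,47,-16,0,0],[0,42,-15,0,0],[0,30,-10,0,0],[0,15,-5,0,0]]' && python3 -m pendant '[[0,0,0,0,0],[0,0,0,0,0]]'
cat > m.py <<'E'
from h import *
s=r.sense();print(s['tool_pos'].round(1),s['tcp_rot'].round(1),s['ft_force'].round(1),s['finger_gap']);T=s['tool_pos']
for n in('wrist','top','scene'):
    img,P=cloud(n);np.save(f'pics/{n}m.npy',P);cv2.imwrite(f'pics/{n}m.png',img)
    d=np.hypot(P[...,0]-T[0],P[...,1]-T[1]); w=img.min(2)>90
    q=P[(P[...,2]>T[2]+36)&(P[...,2]<T[2]+46)&(d<32)&w]
    if len(q)>10:
        print(n,'ring',len(q),cv2.minEnclosingCircle(q[:,:2].astype(np.float32)),((q.min(0)+q.max(0))/2).round(1),np.ptp(q,axis=0).round(1))
        A=np.c_[q[:,:2]-q[:,:2].mean(0),np.ones(len(q))];c=np.linalg.lstsq(A,q[:,2],rcond=None)[0];print(' plane',c.round(3))
    t=P[(P[...,2]>85)&(P[...,2]<100)&(abs(P[...,0]-479)<25)&(abs(P[...,1]-22)<25)]
    if len(t): print(n,'tip',len(t),((t.min(0)+t.max(0))/2).round(1),np.ptp(t,axis=0).round())
E
python3 m.py
```

```text
time: 9.85
tool_pos: [477.2, 26.6, 173.6]
tcp_rot: [-179.8, -0.0, 73.2]
ft_force: [-0.2, -0.6, -0.5]
finger_gap: 44.8
time: 10.05
tool_pos: [478.1, 23.5, 174.1]
tcp_rot: [-179.9, 0.0, 73.1]
ft_force: [-0.6, 0.5, -1.5]
finger_gap: 44.7
[478.1  23.5 174.1] [-179.9    0.    73.1] [-0.6  0.5 -1.5] 44.655599302503795
wrist ring 6484 ((472.94305419921875, 25.61186981201172), 28.540197372436523) [477.2  26.3 213.9] [46.5 55.2  7.6]
 plane [ 3.00000e-03 -1.00000e-03  2.14939e+02]
wrist tip 48 [468.6  23.3  87.6] [ 5. 15.  5.]
scene ring 75 ((483.6414489746094, 23.28281593322754), 21.142932891845703) [488.2  23.4 214. ] [30.8 38.4  7.6]
 plane [-5.30000e-02 -2.20000e-02  2.15086e+02]
scene tip 57 [480.7  22.8  91.1] [21. 21. 12.]
```

Run:
```python
import cv2,numpy as np
a=cv2.imread('pics/wristm.png');b=cv2.imread('pics/scenem.png')
P=np.load('pics/wristm.npy');q=P[...,2]
c=cv2.resize(b[150:270,230:350],(420,420),interpolation=cv2.INTER_CUBIC)
cv2.imwrite('pics/v.png',np.hstack([cv2.resize(a[150:420,100:460],(380,285)) if 0 else cv2.resize(a[60:420,100:460],(380,420)),c])[:, :800])
m=(q>211.5)&(q<219)&(a.min(2)>90)
n,lab,st,cc=cv2.connectedComponentsWithStats(m.astype(np.uint8))
for i in range(1,n):
    if st[i,4]>40:
        e=P[lab==i];print(st[i],e.min(0).round(1),e.max(0).round(1))
```

```text
[ 221  256  111  100 6019] [454.    1.2 211.5] [500.5  47.1 217.7]
[206 285  10  12  63] [459.7   0.  211.5] [465.    4.1 214.7]
[336 286  10  11  57] [474.9  49.6 211.6] [478.7  53.9 214.9]
```

View pics/v.png

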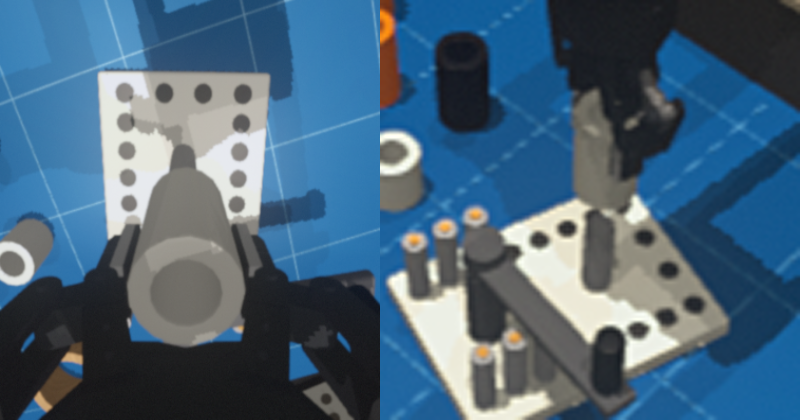

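```bash
cat > fit.py <<'E'
import numpy as np,sys
from scipy.optimize import least_squares
def fit(P,lo,hi,c0,rad,w):
    d=np.hypot(P[...,0]-c0[0],P[...,1]-c0[1]);q=P[(P[...,2]>lo)&(P[...,2]<hi)&(d<rad+w)]
    f=lambda c:np.hypot(q[:,0]-c[0],q[:,1]-c[1])-rad
    s=least_squares(f,c0,loss='soft_l1');return len(q),s.x.round(1),np.abs(f(s.x)).mean().round(2)
if __name__=='__main__':
    for n in('wrist','scene'):
        P=np.load(f'pics/{n}m.npy')
        for lo,hi in((28,58),(58,86)): print(n,'shaft',lo,fit(P,lo,hi,(479,22),12,8))
        for lo,hi in((145,170),(175,205)): print(n,'sleeve',lo,fit(P,lo,hi,(477.5,24),23,4))
    for n in('top0','scene0'): print(n,'shaft',fit(np.load(f'pics/{n}.npy'),30,86,(479,22),12,8))
E
python3 fit.py
```

```text
wrist shaft 28 (172, array([478.1,  21.2]), np.float64(0.16))
wrist shaft 58 (198, array([478.1,  21.2]), np.float64(0.16))
wrist sleeve 145 (924, array([477.4,  24.1]), np.float64(0.17))
wrist sleeve 175 (4361, array([469.8,  26.5]), np.float64(4.24))
scene shaft 28 (63, array([479. ,  21.5]), np.float64(0.73))
scene shaft 58 (58, array([479. ,  21.2]), np.float64(0.55))
scene sleeve 145 (110, array([478.7,  23.5]), np.float64(0.71))
scene sleeve 175 (105, array([478.6,  26.2]), np.float64(2.04))
top0 shaft (11, array([478.4,  21.5]), np.float64(0.37))
scene0 shaft (82, array([478.9,  21.7]), np.float64(0.74))
```

```bash
python3 -m pendant '[[0,-2.4,1.4,0,0],[0,0,0,10,0],[0,0,0,10,0],[0,0,0,10,0],[0,0,0,0,0],[0,0,0,0,0]]' && python3 m.py
python3 - <<'E'
from fit import *
for n in('wrist','scene'):
    P=np.load(f'pics/{n}m.npy');print(n,fit(P,28,86,(479,22),12,8),fit(P,112,140,(478,22),23,4))
E
```

```text
time: 10.8
tool_pos: [479.2, 20.4, 144.6]
tcp_rot: [-179.9, 0.0, 73.0]
ft_force: [0.0, 0.5, -1.4]
finger_gap: 44.8
[479.2  20.4 144.6] [-179.9    0.    73. ] [ 0.   0.5 -1.4] 44.84403102092461
wrist ring 6490 ((473.4147644042969, 22.793888092041016), 28.473773956298828) [478.5  24.  184.5] [46.5 53.9  7.9]
 plane [ 3.0000e-03 -2.0000e-03  1.8545e+02]
scene ring 64 ((484.9756774902344, 21.18876075744629), 20.595985412597656) [489.7  21.5 185.7] [29.3 37.   9.1]
 plane [-1.20000e-02 -8.00000e-03  1.85854e+02]
scene tip 13 [486.1  26.4  87.9] [11. 14.  6.]
wrist (308, array([478.1,  21.2]), np.float64(0.16)) (1005, array([478.5,  21.1]), np.float64(0.17))
scene (121, array([479. ,  21.2]), np.float64(0.67)) (115, array([480. ,  21.6]), np.float64(0.74))
```

```bash
python3 -m pendant '[[0,-0.2,-0.5,4,0],[0,0,0,5,0],[0,0,0,5,0],[0,0,0,5,0],[0,0,0,3,0]]' && python3 -m pendant '[[0,0,0,6,0],[0,0,0,8,0],[0,0,0,8,0]]'
```

```text
time: 11.45
tool_pos: [478.8, 20.4, 122.4]
tcp_rot: [-179.9, 0.0, 73.0]
ft_force: [0.5, 0.1, -1.2]
finger_gap: 45.0
time: 11.75
tool_pos: [479.2, 20.4, 100.6]
tcp_rot: [180.0, -0.0, 73.0]
ft_force: [-0.3, -0.4, -1.9]
finger_gap: 44.8
```

Sliding on freely. TCP at home should be about 58.5, so I'll continue and go slower near the bottom.

```bash
python3 -m pendant '[[0,0,0,8,0],[0,0,0,8,0],[0,0,0,8,0],[0,0,0,8,0],[0,0,0,5,0],[0,0,0,2,0]]' && python3 -m pendant '[[0,0,0,1.5,0],[0,0,0,1,0],[0,0,0,0,0]]'
```

```text
time: 12.35
tool_pos: [478.8, 20.4, 61.5]
tcp_rot: [-179.9, 0.0, 73.0]
ft_force: [0.0, 0.6, -1.9]
finger_gap: 44.8
time: 12.65
tool_pos: [479.4, 20.4, 60.0]
tcp_rot: [180.0, -0.0, 73.0]
ft_force: [-0.3, -0.2, -1.2]
finger_gap: 44.8
```

```bash
python3 -m pendant '[[0,0,0,1,0],[0,0,0,0.5,0],[0,0,0,0,0]]';python3 -m pendant '[[0,0,0,1,0],[0,0,0,0,0]]'
```

```text
time: 12.95
tool_pos: [479.2, 20.4, 58.3]
tcp_rot: [180.0, -0.0, 73.0]
ft_force: [0.6, 0.1, -1.0]
finger_gap: 44.9
time: 13.15
tool_pos: [479.4, 20.3, 58.0]
tcp_rot: [180.0, 0.0, 73.0]
ft_force: [-4.2, -0.9, 6.6]
finger_gap: 45.2
```

```bash
python3 -m pendant '[[0,0,0,0.7,0],[0,0,0,0,0],[0,0,0,0,0]]'; python3 m.py; python3 -c "
import numpy as np
P=np.load('pics/wristm.npy');d=np.hypot(P[...,0]-478.5,P[...,1]-21.2);q=P[(d>14)&(d<22)&(P[...,2]>90)&(P[...,2]<108)];print(len(q),np.median(q,0))"
```

```text
time: 13.45
tool_pos: [479.6, 20.3, 58.0]
tcp_rot: [180.0, 0.0, 73.0]
ft_force: [-6.1, -0.0, 12.9]
finger_gap: 45.0
[479.6  20.3  58. ] [180.   0.  73.] [-6.1 -0.  12.9] 45.04084575012044
wrist ring 7282 ((474.5364685058594, 22.41826629638672), 28.72486114501953) [478.5  23.2  98. ] [46.1 55.7  7.8]
 plane [-2.0000e-03 -0.0000e+00  9.8474e+01]
wrist tip 9260 [478.5  22.   92.5] [46. 50. 15.]
scene ring 57 ((485.9221496582031, 22.217201232910156), 21.091468811035156) [489.7  21.9  98.9] [28.  41.   8.3]
 plane [-3.30e-02  1.10e-02  9.86e+01]
scene tip 98 [489.1  21.3  92.6] [29. 48. 15.]
5041 [476.30007117  22.05535061  99.52352662]
```

```bash
python3 -m pendant '[[1,0,0,-0.5,0],[1,0,0,0,0],[1,0,0,0,0],[1,0,0,0,0],[1,0,0,-10,0],[1,0,0,-30,0],[1,0,0,-45,0],[1,0,0,-45,0],[1,0,0,-45,0],[1,0,0,0,0]]' && python3 m.py
python3 - <<'E'
from fit import *
for n in('wrist','scene'):
    P=np.load(f'pics/{n}m.npy');print(n,fit(P,30,94,(478.3,21.2),23,4))
    d=np.hypot(P[...,0]-478.5,P[...,1]-21.2);q=P[(d>15)&(d<21)&(P[...,2]>90)&(P[...,2]<112)];print(len(q),np.median(q,0))
    d=np.hypot(P[...,0]-588,P[...,1]-127);q=P[(d<30)&(P[...,2]>164)&(P[...,2]<180)];print(len(q),(q.min(0)+q.max(0))/2 if len(q) else '')
E
```

```text
time: 14.6
tool_pos: [482.9, 20.2, 240.8]
tcp_rot: [179.3, -0.2, 73.0]
ft_force: [1.3, 0.3, -0.1]
finger_gap: 85.5
[482.9  20.2 240.8] [179.3  -0.2  73. ] [ 1.3  0.3 -0.1] 85.53783764799748
wrist tip 1450 [477.9  20.9  92.5] [45. 46. 15.]
top tip 13 [459.   16.7  92.8] [ 6. 23. 14.]
scene tip 214 [481.3  23.1  92.7] [45. 44. 14.]
wrist (693, array([478.5,  21. ]), np.float64(6.55))
682 [477.35304856  21.34657402  99.45441964]
514 [587.47367883 125.84929581 168.67633231]
scene (286, array([480.,  21.]), np.float64(2.38))
81 [477.6560165   19.56024731  99.08241345]
74 [589.84316185 127.61190263 169.1006023 ]
```

```bash
python3 -m pendant '[[0.6,0,0,0,8.3],[0.45,0,0,0,8.3],[0.45,0,0,0,8.3],[0.45,0,0,0,8.3],[0.45,0,0,0,8.3],[0.45,0,0,0,8.3],[0.45,0,0,0,8.3],[0.45,0,0,0,8.3],[0.45,0,0,0,8.3],[0.45,0,0,0,8.3]]'; python3 -m pendant '[[0.5,0,0,0,0],[0.5,0,0,0,0]]'
```

```text
time: 15.75
tool_pos: [477.9, 20.4, 229.8]
tcp_rot: [180.0, 0.2, -10.3]
ft_force: [-0.8, 0.2, 0.1]
finger_gap: 38.5
time: 15.95
tool_pos: [478.4, 20.4, 230.7]
tcp_rot: [180.0, 0.1, -9.7]
ft_force: [0.5, 0.9, 0.1]
finger_gap: 42.6
```

```bash
python3 -m pendant '[[0.5,22.4,-31,0,0],[0.5,22.4,-31,0,0],[0.5,22.4,-31,0,0],[0.5,22.4,-31,0,0],[0.5,0,0,0,0],[0.5,0,0,0,0]]'
```

```text
time: 16.55
tool_pos: [588.5, 127.5, 230.5]
tcp_rot: [179.9, 0.1, -9.7]
ft_force: [0.1, 0.6, -0.0]
finger_gap: 42.9
```

```bash
python3 -m pendant '[[0.5,0,0,40,0],[0.5,0,0,40,0],[0.42,0,0,20,0],[0.4,0,0,0,0]]' && python3 -m pendant '[[0.4,-16.5,1,0,-7],[0.4,-16.5,1,0,-7],[0.4,-16.5,1,0,-7],[0.4,-16.5,1,0,-7],[0.4,-16.5,1,0,-7],[0.4,-16.5,1,0,-7],[0.4,-16.5,1,0,-7],[0.4,-16.5,1,0,-7],[0.4,-16.5,1,0,-7],[0.4,-14,1,0,-6]]' && python3 -m pendant '[[0.4,-9,0.3,0,-4],[0.4,-7,0.2,0,-3],[0.4,0,0,0,0]]'
```

```text
time: 16.95
tool_pos: [585.4, 125.7, 127.9]
tcp_rot: [179.9, 0.4, -9.9]
ft_force: [-0.2, -0.7, -0.3]
finger_gap: 34.2
time: 17.95
tool_pos: [450.0, 62.7, 134.5]
tcp_rot: [179.8, -0.1, 59.4]
ft_force: [1.0, 0.9, -0.1]
finger_gap: 34.1
time: 18.25
tool_pos: [442.9, 48.2, 134.2]
tcp_rot: [179.8, -0.1, 66.1]
ft_force: [0.2, 0.7, 0.1]
finger_gap: 34.2
```

```bash
python3 -m pendant '[[0.4,-7,0.2,0,-3],[0.4,-5,0.2,0,-2],[0.4,0,0,0,0]]' ; python3 -m pendant '[[0.4,-4,0.1,0,-1.5],[0.4,0,0,0,0]]'; python3 -m pendant '[[0.4,-2,0,0,-1],[0.4,0,0,0,0]]'; python3 -m pendant '[[0.4,-1.5,0,0,0],[0.4,0,0,0,0]]'
```

```text
time: 18.55
tool_pos: [438.7, 37.6, 133.4]
tcp_rot: [179.9, -0.0, 71.0]
ft_force: [-0.7, -0.7, 1.0]
finger_gap: 34.2
time: 18.75
tool_pos: [437.3, 34.1, 132.9]
tcp_rot: [179.9, -0.0, 72.5]
ft_force: [-0.3, 0.4, 0.0]
finger_gap: 34.0
time: 18.95
tool_pos: [436.4, 32.2, 132.4]
tcp_rot: [180.0, -0.0, 73.5]
ft_force: [-0.6, 0.4, 0.4]
finger_gap: 34.1
time: 19.15
tool_pos: [435.8, 30.7, 132.1]
tcp_rot: [-180.0, 0.0, 73.5]
ft_force: [0.2, 0.0, -0.0]
finger_gap: 34.5
```

```bash
python3 -m pendant '[[0.4,-1.5,0,0,0],[0.4,0,0,0,0]]' ; python3 -m pendant '[[0.4,-1.5,0,0,0],[0.4,0,0,0,0]]'
```

```text
time: 19.35
tool_pos: [435.2, 29.2, 132.0]
tcp_rot: [-180.0, 0.0, 73.5]
ft_force: [0.2, 0.1, 0.2]
finger_gap: 34.3
time: 19.55
tool_pos: [434.8, 27.9, 132.0]
tcp_rot: [-180.0, -0.0, 73.5]
ft_force: [-0.4, 1.9, 0.4]
finger_gap: 34.0
```

Run:
```python
from h import *
from fit import fit
for n in('top','scene'):
    img,P=cloud(n);np.save(f'pics/{n}k.npy',P);d=np.hypot(P[...,0]-440,P[...,1]-34);q=P[(d<25)&(P[...,2]>118)&(P[...,2]<128)];print(n,len(q))
    # arm axis: points of arm top
    x,y,z=P[...,0],P[...,1],P[...,2];m=(z>110)&(z<122)&(x>455)&(x<550)&(y>-30)&(y<70);q=P[m]
    if len(q)>20:
        vx,vy,x0,y0=cv2.fitLine(q[:,:2].astype(np.float32),cv2.DIST_HUBER,0,.01,.01).ravel();print(len(q),np.degrees(np.arctan2(vy,vx)),x0,y0)
```

```text
top 0
87 -54.824306 537.9216 1.9177948
scene 22
349 -20.112167 503.78598 16.797813
```

```bash
python3 -m pendant '[[0.4,-1.5,0,0,0],[0.4,0,0,0,0]]' ; python3 -m pendant '[[0.4,-1.5,0,0,0],[0.4,0,0,0,0]]'; python3 -m pendant '[[0.4,-1,0,0,0],[0.4,0,0,0,0]]'
```

```text
time: 19.85
tool_pos: [434.7, 27.7, 132.0]
tcp_rot: [-180.0, -0.2, 73.6]
ft_force: [2.5, 8.6, -1.6]
finger_gap: 34.2
time: 20.05
tool_pos: [434.7, 27.6, 132.0]
tcp_rot: [180.0, -0.3, 73.6]
ft_force: [5.7, 16.1, -5.0]
finger_gap: 34.4
time: 20.25
tool_pos: [434.7, 27.5, 132.0]
tcp_rot: [180.0, -0.4, 73.6]
ft_force: [6.3, 21.6, -5.0]
finger_gap: 34.5
```

At the stop: the force builds and the tool no longer moves. I'll back off, rise and retreat.

```bash
python3 -m pendant '[[0.45,4,0,0,0],[0.5,3,0,0,0],[0.5,0,0,-10,0],[0.5,0,0,-40,0],[0.5,0,0,-45,0],[0.5,0,0,-40,0],[0.5,0,-20,0,0],[0.5,0,-40,0,0],[0.5,0,-20,0,0],[0.5,0,0,0,0]]'
python3 - <<'E'
from h import *
from fit import fit
for n in('wrist','top','scene'):
    img,P=cloud(n);cv2.imwrite(f'pics/{n}f.png',img)
    x,y,z=P[...,0],P[...,1],P[...,2]
    q=P[(z>164)&(z<176)&(np.hypot(x-441,y-34)<40)]
    if len(q):
        c=(q.min(0)+q.max(0))/2;print(n,'knob',len(q),c,'open deg',162.5-np.degrees(np.arctan2(c[1]+6.2,c[0]-569.4)))
    print(n,'sleeve',fit(P,30,90,(478.5,21.2),23,4))
    for l,(a,b,lo,hi) in dict(short=(517,-168,44,54)).items():
        q=P[(np.hypot(x-a,y-b)<40)&(z>lo)&(z<hi)];print(n,l,((q.min(0)+q.max(0))/2).round() if len(q) else '')
a=cv2.imread('pics/scenef.png');cv2.imwrite('pics/f.png',cv2.resize(a[110:310,90:370],(800,571),interpolation=cv2.INTER_CUBIC))
for o in ['tape_roll','cell_tray','multimeter','screwdriver']: print(o,[(np.round(t['at']),round(t['score'],2)) for t in optics.search_frame('top',o)[:1]])
print(r.sense()['tool_pos'])
E
```

```text
time: 21.25
tool_pos: [357.8, 53.6, 268.3]
tcp_rot: [179.9, -0.0, 73.6]
ft_force: [0.6, -0.4, 0.1]
finger_gap: 42.9
wrist knob 426 [439.29053903  33.2178333  168.63195774] open deg -0.6453426215966545
wrist sleeve (207, array([478.9,  20.7]), np.float64(0.19))
wrist short 
top knob 53 [439.34163462  33.57985089 170.94884917] open deg -0.49314393131967904
top sleeve (10, array([478.8,  21.4]), np.float64(0.08))
top short [ 516. -168.   49.]
scene knob 60 [442.25409853  35.23245402 168.74185935] open deg 0.5489986358834926
scene sleeve (229, array([479.8,  21.1]), np.float64(0.82))
scene short [ 518. -167.   48.]
tape_roll [(array([ 676., -177.,   51.]), 0.75)]
cell_tray [(array([ 646., -343.,   14.]), 0.63)]
multimeter [(array([485., 423.,  36.]), 0.67)]
screwdriver []
[359.40700671  53.16468865 267.01935602]
```

View pics/f.png

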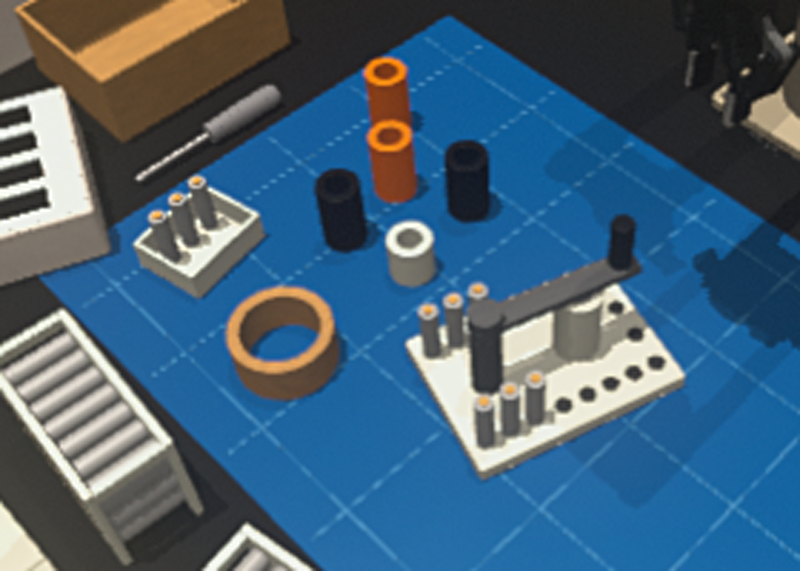

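The picture shows the sleeve home on the shaft at (577,325), with the keeper closed over it from the hub (487,315) to the knob (621,240). The bystanders look undisturbed.

```bash
python3 -c "
from bench import hand_in;print(hand_in())"
```

```text
the job is handed in; nothing more can be done
None
```

I handed in the job at about 21 s of the 72 s allowed. The long white sleeve is home on the shaft, and the keeper is back against its stop over it. No verdict is reported, so this rests on my own checks:

- **Keeper opening:** I swung the keeper to about 80° open by caging its knob between the fingers.
- **Sleeve:** I lowered it in small guided steps until contact, at about 13 N. After release its top measured about 99.5 mm against an expected 100 mm. Its axis was within about 1 mm of the shaft.
- **Keeper closing:** I pushed it until the force rose to about 22 N with no more movement. The three cameras put it at -0.6° to +0.5° from closed.
- **Bystanders:** The short sleeve, tape roll, cell tray and multimeter measured within about 5 mm of where they started, which is within measuring error.
- **Check that failed:** The detector did not find the screwdriver in the last picture. By eye it lies where it was, and the robot never came near it.
- **Robot:** The gripper was clear and touching nothing at hand-in.

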